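# Square a plate into a corner stop and weigh it down with balanced lifts

### The arm

A 7-joint arm with a two-finger parallel gripper is mounted at the origin on a cart in front of the work surface, level with it; the furniture and walls round the work are solid. World frame = base frame: x ahead of the robot, y to its left, z up, the work surface at z = 0. Lengths are in m, angles in rad, forces in N, time in s.
With the tool pointing down it reaches from about 0.425 to 0.875 m from the base axis. Payload 8.4 kg.
Tool frame: the origin (TCP) lies midway between the tips of the shut fingers; the grasp point (between the pads) lies 19 mm behind it; z points along the fingers, y is the line along which they close (so a half turn about z gives the same grasp; the last joint's range is limited). The gripper opens to 85 mm and grips with 20 to 120 N. Pads are 22 mm wide; open, the fingers measure 114 mm over their backs; the gripper's body (76 mm by 85 mm) begins 54 mm behind the grasp point. The pads swing forward as they close: fully open they stand 13 mm farther back than shut.
Start: joints at [1.06, 0.333, 0.04, 1.465, -0.013, 1.343, -0.059], TCP at [0.26, -0.596, 0.231] pointing down, gripper open.
Joint ranges: [-2.58, 2.58], [-0.38, 2.09], [-1.3, 1.39], [0.25, 2.4], [-1.5, 4.64], [0.08, 2.09], [-2.65, 2.65]. Speed limits (rad/s): [2.22, 2.22, 2.79, 2.79, 3.14, 3.14, 3.14].

### API

Orientations are given as a rotation vector (axis times angle).
In Python, from workcell import ctrl gives the robot as it stands. Calls block until the motion is done:
- ctrl.reach(position, orientation): joint-space move of the TCP to a pose.
- ctrl.line_to(position, orientation=None, velocity=0.15, max_force=None): straight line of the TCP; orientation=None keeps the orientation; velocity is the mean speed in m/s. With max_force (N) it stops when the force on the tool has changed by that much, and returns True; else False.
- ctrl.move_joints(angles): joint-space move.
- ctrl.gripper_open() and ctrl.grasp(grip_force=None): open the fingers fully, or close them until they stop; grip_force is the grip in N (None keeps the last).
- ctrl.hold(seconds).
- ctrl.ik(position, orientation): joint angles nearest the present ones, or None.
- ctrl.capture(name): name is "side" or "top"; returns (picture, depth): 384x512x3 uint8, red, green, blue; 384x512 float32, m along the optical axis (not along the pixel's ray), 0 where there is no reading.
- ctrl.get_calibration(name): a dict with "vertical_fov" (degrees; the focal length in pixels is half the picture's height over the tangent of half this angle, whatever the lens; pixels are square), "cx", "cy" (the principal point, pixels), "rvec" (rotation vector, rad) and "tvec" (3), from world to camera coordinates, as OpenCV has them. Camera axes: x right, y down, z forward; pixel columns grow to the right and rows downward; lengths in m; the calibration is good to about 2 mm. A picture is of the moment at which its call begins. get_calibration takes no time and is no camera call.
A pose or a line that the arm cannot do raises ctrl.PlanningError and nothing moves.
- ctrl.hand_in(): hands the job in; it is judged then, once.
Trained networks look in the newest picture that a camera, given by its name, has taken for a name from the list of things; names that differ only in an ending like _2 or _b are one class to them, and where a whole thing is asked for, a point or a joint stands for the part that bears it (a point fixed in the world has none). Each returns a list of dicts, best first, with "conf" (0 to 1); they miss things now and then, are a little off and sometimes report something else, mostly with a low value. They report only what shows in the picture. A call takes as long as a camera call.
- ctrl.silhouettes(target, camera): "region" (384x512 bool, what is visible of it).
- ctrl.pinpoint(target, camera): "xyz" ([x, y, z] in m, in world coordinates, good to about 4 mm: a listed point, or the origin of a listed thing).
Readings, each from a call of its own:
- ctrl.read_t(): time.
- ctrl.read_joints(): joint angles.
- ctrl.read_qvel(): joint speeds.
- ctrl.read_joint_efforts(): joint torques, N m.
- ctrl.read_tool_pos(): TCP position.
- ctrl.read_tcp_rot(): TCP orientation.
- ctrl.read_ft_force(): force on the tool from outside, world axes, zero at the start.
- ctrl.read_ft_torque(): the same for the moment, N m.
- ctrl.read_grip_width(): finger opening in m.
- ctrl.read_gripper_force(): force on a finger pad.
Only numpy, scipy, OpenCV 4.12 (cv2) and the standard library are available. Lean on these libraries where they do the work, as an engineer would, in place of code of your own. Each camera call takes 0.05 s, during which the arm holds its last target. There are 200 camera calls.

### The job

Push the flat plate with the pusher, never with the fingers, until it touches both rails of the corner stop, and stand the pusher upright on a bench well clear of the stop. Then lay the hold-down weights that are there lengthwise on the plate: the long one first, nearest the rear rail, then the medium one along the middle, then the short one along the front. Each is heavier at one end: try a low lift by its swivelling tab, slide the lug to the balance point, carry it level and set it down gently, and leave the plate tight in the corner.

Things in the scene. Friction and masses are not known exactly. Their poses are not given: they have to be found in the camera images.
- corner: square corner stop fixed to the table: two grey rails 14 mm wide, 7 mm high. Origin on the table top where the plate's centre lies when it touches both rails; z up. Rear rail along x, inner face at y = +67 mm (x -66 to +94 mm); side rail along y, inner face at x = +80 mm (y -59 to +67 mm). The other two sides are open
- plate: loose flat dark steel plate 160 (x) x 134 (y) x 8 mm, 0.35 kg, lying a few cm short of the rails and a little askew (its x axis within 0.2 rad of the corner's); origin at the centre of its underside. While askew it may jam on its leading corner when pushed mid-edge. Long weight: along its rear (about y = +44 mm); medium: middle (y = 0); short: front (y = -44 mm)
- pusher: push tool standing upright on the grey bench: round white foot 30 mm in diameter and 18 mm high, above it a square black shaft 14 x 14 mm (sides along x and y) up to 75 mm; 0.12 kg; origin at the centre of the underside. Beware of the tall fan beyond the gap between bench and table, and of the tall machine left of the weights: from its side draw back toward the base, then swing right
- long: long hold-down weight (may be absent): grey bar 150 (x) x 34 (y) x 18 mm, with a head 28 mm long and 34 mm high at its +x end; 0.45 to 0.7 kg; origin at the centre of its underside. A sliding lug with a swivelling tab to lift it by stands on it. The balance point differs from start to start, somewhere between the middle and the head
- medium: medium hold-down weight (may be absent): the same as the long one with a bar 125 (x) x 34 (y) x 18 mm and a head 22 mm long and 34 mm high at its +x end; 0.4 to 0.6 kg
- short: short hold-down weight (may be absent): the same as the long one with a bar 100 (x) x 34 (y) x 18 mm and a head 18 mm long and 34 mm high at its +x end; 0.35 to 0.55 kg
- long_lug (a joint): where the lug (18 mm long) and its tab stand along the long weight: x in the weight's frame, -0.035 to 0.037 m. It slides stiffly (2.5 N) when the held tab is moved along the bar while the bar lies on the bench, and stays where it is left. The tab, 10 mm thick (y) and 22 mm long (x), is 50 to 80 mm above the weight's underside
- medium_lug (a joint): the same for the medium weight (same tab), -0.028 to 0.0315 m
- short_lug (a joint): the same for the short weight (same tab), -0.022 to 0.023 m
- long_tab (a joint): swing of the tab (rad, up to 0.7 either way, 0 = square to the bar, weak spring) about a pin along the weight's y, 42 mm above its underside. Hung from the upright held tab the weight swings freely, heavy end down: negative when the +x end hangs low, its tangent about the distance from lug to balance point divided by 28 mm
- medium_tab (a joint): the same for the medium weight
- short_tab (a joint): the same for the short weight
- oil_bottle: bystander: small oil bottle with a pointed cap, 42 x 41 x 120 mm, origin under its centre; leave alone
- tape_measure: bystander: tape measure, 35 x 77 x 62 mm, origin under its centre; leave alone
- glue_bottle: bystander: slim bottle 29 x 29 x 110 mm, origin under its centre; leave alone

How it is judged:
On the way, in this order (a step that is already met when the one before it is completed fails the run):
1. the plate touches both rails of the corner stop (within 2.5 mm) (x of plate in the frame of corner above -0.0025 m and y of plate in the frame of corner above -0.0025 m and angle between the x axis of plate and the x axis of corner, either way round below 0.035 rad), for 0.3 s.
2. the long weight is held level (within 0.15 rad), its underside more than 50 mm up (height (world z) of long above 0.05 m and angle between long's own z axis and vertical below 0.15 rad), for 0.5 s.
3. the medium weight is held level (within 0.15 rad), its underside more than 50 mm up (height (world z) of medium above 0.05 m and angle between medium's own z axis and vertical below 0.15 rad), for 0.5 s.
4. the short weight is held level (within 0.15 rad), its underside more than 50 mm up (height (world z) of short above 0.05 m and angle between short's own z axis and vertical below 0.15 rad), for 0.5 s.
At the end, for the whole second after the job is handed in: plate within 2.5 mm and 0.035 rad of both rails; weights flat on it, along it within 0.2 rad, centred within 25 mm (medium 30, short 35), centre lines within 14 mm of plate y = 44 (long), 0, -44 mm; pusher upright on a bench, over 170 mm from the plate's seat; all at rest (all of step 1 and height (world z) of plate below 0.003 m and linear speed of each of plate, long, medium, short below 0.02 m/s and x of long in the frame of plate between -0.025 and 0.025 m and y of long in the frame of plate between 0.03 and 0.058 m and z of long in the frame of plate between 0.005 and 0.011 m and angle between each of long, medium, short's own z axis and vertical below 0.05 rad and angle between the x axis of each of long, medium, short and the x axis of plate, either way round below 0.2 rad and x of medium in the frame of plate between -0.03 and 0.03 m and y of medium in the frame of plate between -0.014 and 0.014 m and z of medium in the frame of plate between 0.005 and 0.011 m and x of short in the frame of plate between -0.035 and 0.035 m and y of short in the frame of plate between -0.058 and -0.03 m and z of short in the frame of plate between 0.005 and 0.011 m and angle between pusher's own z axis and vertical below 0.1 rad and height (world z) of pusher between -0.006 and 0.006 m and horizontal distance between pusher and corner above 0.17 m); the robot touches nothing.
It fails at once if the fingers push the plate (more than 2 N) (contact force between the fingers and plate above 2 N).
It fails at once if a weight is dropped on the plate (more than 80 N) (contact force between any of long, medium, short and plate above 80 N).
It fails at once if a bystander is moved more than 30 mm (distance of any of oil_bottle, tape_measure, glue_bottle from where it was at the start of the episode above 0.03 m).
Of long, medium, short only 2 to 3 are there at a start; the rules pass over those that are not, and their reading is None.
At some moment in a run one of plate may be knocked a few centimetres aside while the robot is not near it.
It also fails if it takes over 210 s, if anything falls off the work surface, if the arm or the gripper's body presses on something with over 40 N, if the wrist force passes 120 N, or if a joint passes its speed limit or range.

## Working session

There is one attempt and no reset: what is moved stays moved. The work goes in short steps, each a Python script; the robot and the scene stay as the last script left them, time stands still between calls to the robot, and variables do not carry over. Pictures are saved under pics/ and viewed, at most 14 in all, crops included, and the job is handed in when it is done.

```bash
mkdir -p pics; ls; cat > h.py <<'E'
import numpy as np, cv2
from workcell import ctrl
from scipy.spatial.transform import Rotation as R
def cal(n):
    c=ctrl.get_calibration(n); f=192/np.tan(np.radians(c['vertical_fov'])/2)
    M=R.from_rotvec(np.ravel(c['rvec'])).as_matrix(); return f,c['cx'],c['cy'],M,np.ravel(c['tvec'])
def cloud(n,d):
    f,cx,cy,M,t=cal(n); v,u=np.mgrid[:384,:512]
    P=np.stack([(u-cx)/f*d,(v-cy)/f*d,d],-1); W=(P-t)@M; W[d<=0]=np.nan; return W
def save(n,img): cv2.imwrite('pics/'+n+'.png',img[...,::-1])
def down(yaw):  # tool z down, tool y (closing) at angle yaw+90deg from world x ; tool x along yaw
    x=np.array([np.cos(yaw),np.sin(yaw),0]); z=np.array([0,0,-1.]); y=np.cross(z,x)
    return R.from_matrix(np.stack([x,y,z],1)).as_rotvec()
E
python3 - <<'E'
from h import *
ims=[]
for n in ('side','top'):
    p,d=ctrl.capture(n); save(n+'0',p); np.save(n+'0.npy',d)
    f,cx,cy,M,t=cal(n); print(n,f,cx,cy,-M.T@t,M[2])
    for k in ['corner','plate','pusher','long','medium','short','long_lug','medium_lug','short_lug','oil_bottle','tape_measure','glue_bottle']:
        r=ctrl.pinpoint(k,n); print(k,[(np.round(q['xyz'],3).tolist(),round(q['conf'],2)) for q in r[:2]])
print(R.from_rotvec(ctrl.read_tcp_rot()).as_matrix().round(3), ctrl.read_t())
E
```

```text
pics
side 369.594527987369 253.612192086779 193.66810671582874 [ 0.30863306 -1.23073385  0.60892607] [ 0.18986397  0.87011468 -0.45480998]
corner [([0.657, 0.091, -0.002], 0.35)]
plate [([0.416, -0.349, -0.0], 0.61)]
pusher [([0.605, -0.004, 0.004], 0.56)]
long [([0.444, 0.192, 0.003], 0.61)]
medium [([0.537, 0.05, -0.002], 0.75)]
short []Traceback (most recent call last):
  File "<stdin>", line 7, in <module>
ValueError: it knows: corner, glue_bottle, long, medium, oil_bottle, plate, pusher, short, tape_measure
```

```bash
python3 -c "
import cv2
cv2.imwrite('pics/both.png',cv2.hconcat([cv2.imread('pics/side0.png'),cv2.imread('pics/top0.png')])[:, :])
"
```

```text
[ WARN:0@0.010] global loadsave.cpp:275 findDecoder imread_('pics/top0.png'): can't open/read file: check file path/integrity
Traceback (most recent call last):
cv2.error: OpenCV(4.12.0) /io/opencv/modules/core/src/matrix_operations.cpp:64: error: (-215:Assertion failed) src[i].dims <= 2 && src[i].rows == src[0].rows && src[i].type() == src[0].type() in function 'hconcat'
```

View pics/side0.png

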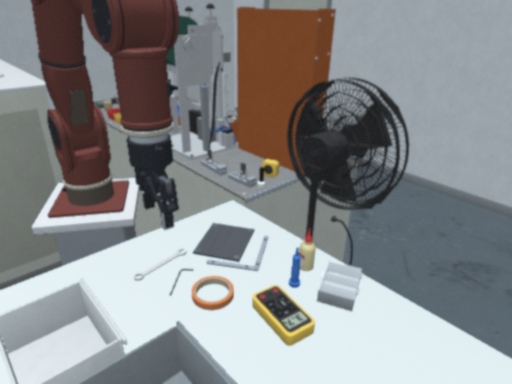

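Side view: the dark plate is at (225,240), with the corner rails at (240,260). The pusher is at (262,178), the weights at (215,165) and (243,178) on the bench, and the fan at (350,140).

```bash
python3 - <<'E'
from h import *
n='top'
p,d=ctrl.capture(n); save(n+'0',p); np.save(n+'0.npy',d)
f,cx,cy,M,t=cal(n); print(n,f,cx,cy,-M.T@t,M[2],M[0])
for k in ['corner','plate','pusher','long','medium','short','oil_bottle','tape_measure','glue_bottle']:
    r=ctrl.pinpoint(k,n); print(k,[(np.round(q['xyz'],3).tolist(),round(q['conf'],2)) for q in r[:2]])
    r=ctrl.silhouettes(k,n)
    for q in r[:1]:
        m=q['region']; v,u=np.nonzero(m); W=cloud(n,d)[m]; W=W[~np.isnan(W[:,0])]
        rect=cv2.minAreaRect(W[:,:2].astype(np.float32)*1000)
        print('   ',round(q['conf'],2),u.mean().round(),v.mean().round(),m.sum(),rect,np.percentile(W[:,2],[5,50,95]).round(3))
print(R.from_rotvec(ctrl.read_tcp_rot()).as_matrix().round(3), ctrl.read_t())
E
```

```text
top 449.93731430837147 261.37651018602827 193.16184902019154 [ 0.28118874 -0.18075292  1.35178565] [ 1.84501276e-01  9.60400488e-04 -9.82831805e-01] [ 0.01236841 -0.9999226   0.00134475]
corner [([0.54, 0.05, 0.0], 0.2)]
    0.72 346.0 215.0 483 ((470.49920654296875, -437.46575927734375), (204.66253662109375, 107.80876159667969), 25.505327224731445) [0.001 0.008 0.012]
plate [([0.418, -0.349, 0.001], 0.63)]
    0.83 317.0 232.0 2322 ((417.5868835449219, -348.04827880859375), (158.6316680908203, 133.80416870117188), 63.43905258178711) [0.004 0.009 0.014]
pusher [([0.604, -0.002, 0.002], 0.49)]
    0.57 203.0 170.0 116 ((603.8934326171875, -1.0938262939453125), (35.99135208129883, 33.307044982910156), 35.19671630859375) [-0.003  0.018  0.077]
long [([0.446, 0.19, -0.0], 0.86)]
    0.64 138.0 220.0 642 ((448.07073974609375, 190.82406616210938), (45.18604278564453, 151.17579650878906), 26.217926025390625) [0.008 0.02  0.068]
medium [([0.54, 0.048, 0.0], 0.74), ([0.654, 0.092, -0.0], 0.59)]
    0.66 187.0 190.0 477 ((536.4118041992188, 46.48887634277344), (35.802677154541016, 122.31974029541016), 34.55352783203125) [0.013 0.02  0.072]
short []
oil_bottle [([0.611, -0.503, -0.004], 0.69)]
    0.57 369.0 168.0 240 ((619.0573120117188, -505.72509765625), (40.207115173339844, 67.61962890625), 62.73188018798828) [0.006 0.069 0.098]
tape_measure [([0.653, 0.089, -0.002], 0.72)]
    0.57 174.0 151.0 417 ((656.1433715820312, 88.49983215332031), (54.70479202270508, 77.4188003540039), 27.188434600830078) [0.003 0.057 0.065]
glue_bottle [([0.563, -0.56, -0.003], 0.43)]
    0.5 390.0 185.0 138 ((563.3333740234375, -571.7171020507812), (28.239513397216797, 53.114139556884766), 28.37786293029785) [0.004 0.049 0.1  ]
[[ 0.916  0.4   -0.   ]
 [ 0.4   -0.916  0.   ]
 [ 0.    -0.    -1.   ]] 1.3
```

View pics/top0.png

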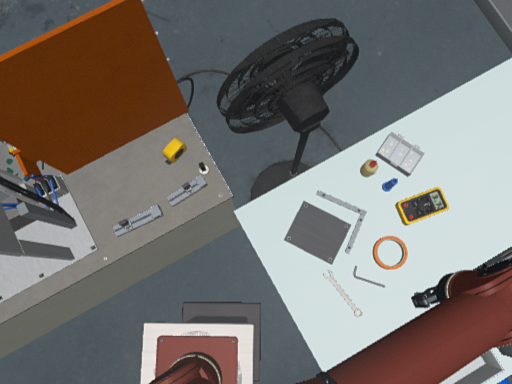

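Top view: the plate is at (318,232) and the L stop has its vertex at (365,212). The pusher is at (203,170), with two weights at (138,220) and (187,190). The fan pole is at (300,150) and there's no short weight in view. Next I'll fit the corner and weights closely.

```bash
cat >> h.py <<'E'
from scipy.optimize import minimize
def rectd(q,x0,x1,y0,y1):
    dx=np.maximum(np.maximum(x0-q[:,0],q[:,0]-x1),0); dy=np.maximum(np.maximum(y0-q[:,1],q[:,1]-y1),0); return np.hypot(dx,dy)
def fitcorner(P,init):
    S=np.concatenate([np.stack(np.meshgrid(np.arange(-.066,.095,.003),np.arange(.067,.0815,.003)),-1).reshape(-1,2),
                      np.stack(np.meshgrid(np.arange(.080,.0945,.003),np.arange(-.059,.067,.003)),-1).reshape(-1,2)])
    from scipy.spatial import cKDTree
    T=cKDTree(P)
    def cost(v):
        c,s=np.cos(v[2]),np.sin(v[2]); Rm=np.array([[c,-s],[s,c]]); q=(P-v[:2])@Rm
        d=np.minimum(rectd(q,-.066,.094,.067,.081),rectd(q,.08,.094,-.059,.067))
        e=T.query(S@Rm.T+v[:2])[0]
        return 1e3*(np.minimum(d,.01).mean()+np.minimum(np.maximum(e-.002,0),.01).mean())
    return min((minimize(cost,np.array(init)+np.array([0,0,k]),method='Nelder-Mead',options=dict(xatol=1e-5,fatol=1e-6,maxiter=2000,initial_simplex=np.array(init)+np.array([0,0,k])+np.array([[0,0,0],[.01,0,0],[0,.01,0],[0,0,.1]]))) for k in (-.1,0,.1)),key=lambda r:r.fun)
E
python3 - <<'E'
from h import *
d=np.load('top0.npy'); W=cloud('top',d)
m=ctrl.silhouettes('corner','top')[0]['region']
P=W[m]; P=P[~np.isnan(P[:,0])&(P[:,2]<.02)][:,:2]
r=fitcorner(P,[.45,-.38,-2.0]); print('corner',r.x,r.fun)
# tall obstacles: by azimuth, min radius
x,y,z=W[...,0],W[...,1],W[...,2]; az=np.degrees(np.arctan2(y,x)); rr=np.hypot(x,y)
for a in range(-60,60,6):
    s=(az>=a)&(az<a+6)&(rr>.3)
    print(a,[ (round(float(np.nanmin(rr[s&(z>h)])),2) if (s&(z>h)).any() else None) for h in (.03,.1,.2,.35,.6)])
p=cv2.imread('pics/top0.png')
c=p[140:250,100:230]; cv2.imwrite('pics/c1.png',cv2.resize(c,None,fx=6,fy=5.45,interpolation=cv2.INTER_CUBIC))
E
```

```text
corner [ 0.44503131 -0.37844211 -1.98041444] 0.1485870495365762
-60 [0.75, None, None, None, None]
-54 [0.75, None, None, None, None]
-48 [0.78, 0.79, None, None, None]
-42 [0.77, 0.78, None, None, None]
-36 [None, None, None, None, None]
-30 [0.73, 0.73, 0.73, 0.92, None]
-24 [0.71, 0.71, 0.71, 0.79, None]
-18 [0.72, 0.72, 0.72, 0.72, None]
-12 [0.67, 0.67, 0.67, 0.7, None]
-6 [0.55, 0.71, 0.71, None, None]
0 [0.53, 0.78, 0.78, 0.78, 0.78]
6 [0.63, 0.75, 0.75, 0.75, 0.75]
12 [0.47, 0.73, 0.73, 0.73, 0.73]
18 [0.72, 0.72, 0.72, 0.72, 0.72]
24 [0.47, 0.71, 0.71, 0.71, None]
30 [0.71, 0.71, 0.71, 0.71, None]
36 [0.56, 0.56, 0.56, 0.64, None]
42 [0.5, 0.5, 0.5, 0.5, None]
48 [0.49, 0.49, 0.49, 0.49, None]
54 [None, None, None, None, None]
```

View pics/c1.png

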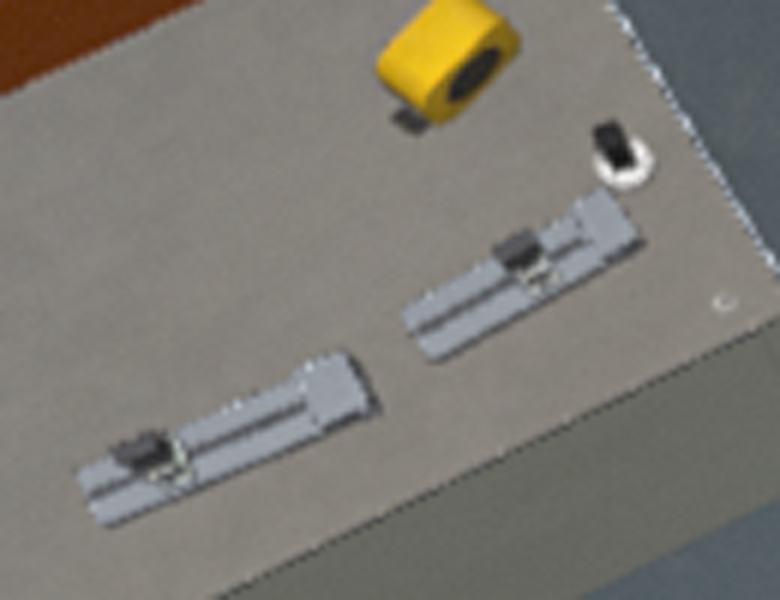

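The heads are at the right-hand (−y) ends: long's head is at (335,385) in the crop and medium's at (605,220). The lugs are at (165,460) and (535,270), and the pusher is at (620,160). Now I'll pick up the pusher.

```bash
cat >> h.py <<'E'
C=np.array([.4450,-.3784]); CY=-1.9804
def cw(x,y):  # corner->world
    c,s=np.cos(CY),np.sin(CY); return C+np.array([c*x-s*y,s*x+c*y])
def wc(p):
    c,s=np.cos(CY),np.sin(CY); d=np.asarray(p)[:2]-C; return np.array([c*d[0]+s*d[1],-s*d[0]+c*d[1]])
def best(pos,yaw):
    o=[]
    for k in (-np.pi,0,np.pi):
        q=ctrl.ik(pos,down(yaw+k))
        if q is not None: o.append((abs(q[6]),yaw+k,q))
    return min(o,key=lambda t:t[0])[1:] if o else (None,None)
def plate(tag=None):
    p,d=ctrl.capture('top'); 
    if tag: save(tag,p)
    m=ctrl.silhouettes('plate','top'); W=cloud('top',d)[m[0]['region']]; W=W[~np.isnan(W[:,0])&(W[:,2]<.016)]
    (c,(w,h),a)=cv2.minAreaRect((W[:,:2]*1000).astype(np.float32))
    if w<h: a+=90
    dy=(np.radians(a)-CY+np.pi/2)%np.pi-np.pi/2
    print('plate rel',wc(np.array(c)/1000).round(4),'yaw',round(dy,3),'size',round(w),round(h),'n',len(W))
E
python3 - <<'E'
from h import *
yaw,q=best([.604,-.002,.15],np.radians(-62)); print(yaw,np.round(q,2))
for az in (-40,-15):
    print(az,best([.47*np.cos(np.radians(az)),.47*np.sin(np.radians(az)),.25],yaw)[1].round(2))
o=down(yaw)
for az in (-45,-15):
    a=np.radians(az); ctrl.reach([.48*np.cos(a),.48*np.sin(a),.25],o)
ctrl.reach([.604,-.002,.17],o)
ctrl.line_to([.604,-.002,.042],o)
ctrl.grasp(60); print(ctrl.read_grip_width(),ctrl.read_t(),ctrl.read_ft_force())
ctrl.line_to([.604,-.002,.09])
print(ctrl.read_grip_width(),ctrl.read_ft_force())
p,d=ctrl.capture('side'); save('s1',p[120:240,160:340].repeat(4,0).repeat(4,1))
E
```

```text
2.0594885173533086 [ 0.42  0.36 -0.61  1.66  0.22  1.19  0.25]
-40 [ 0.91 -0.03 -0.3   1.84 -0.01  1.33  1.1 ]
-15 [ 0.67 -0.02 -0.49  1.83 -0.01  1.33  0.67]
0.012946323097939229 5.9417 [-1.15600645  0.13743701  1.7316505 ]
0.012986539565315354 [-0.93918499  0.48407372 -1.12343208]
```

View pics/s1.png

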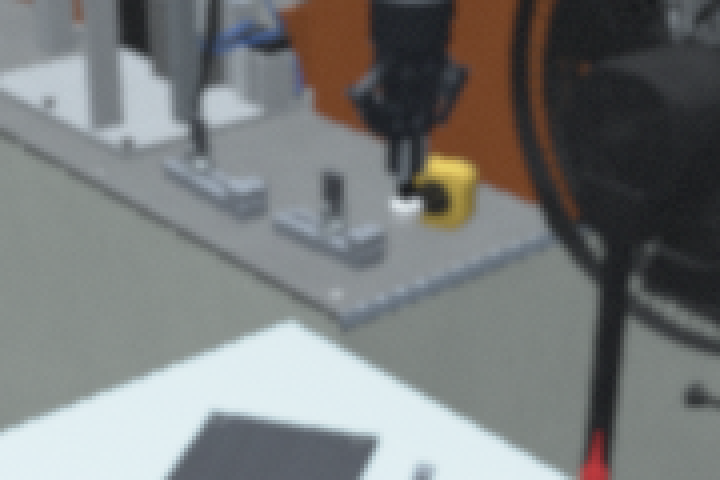

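The pusher is held upright by the shaft; its white foot shows at (405,205). Now the pushes.

```bash
cat >> h.py <<'E'
ZP=.0445
def at(x,y,z): return list(cw(x,y))+[z]
def push(a,b,v=.06,mf=None):
    """from corner-frame point a to b at push height, coming down and leaving upwards backwards"""
    ctrl.line_to(at(*a,.12),velocity=.25); ctrl.line_to(at(*a,ZP),velocity=.15)
    s=ctrl.line_to(at(*b,ZP),velocity=v,max_force=mf); e=wc(ctrl.read_tool_pos())
    print('stopped',s,'at',e.round(4)); u=(np.array(a)-b)/np.linalg.norm(np.array(a)-b)
    ctrl.line_to(at(*(e+u*.012),ZP)); ctrl.line_to(at(*(e+u*.012),.12),velocity=.2)
E
python3 - <<'E'
from h import *
rot=ctrl.read_tcp_rot()
for az in (0,-25,-45):
    a=np.radians(az); ctrl.reach([.47*np.cos(a),.47*np.sin(a),.16],rot)
yaw,q=best(at(-.009,-.134,.15),CY); print(yaw,q)
ctrl.reach(at(-.009,-.134,.13),down(yaw))
push((-.007,-.132),(-.007,-.087))
plate()
print(ctrl.read_t())
E
```

```text
1.1611926535897932 [ 1.11194101  0.02158381 -0.43916513  2.00555497  0.01021227  1.11652204
  0.25878048]
stopped False at [-0.0071 -0.0869]
plate rel [-0.0189 -0.0036] yaw 0.01 size 164 137 n 1216
12.175
```

```bash
python3 - <<'E'
from h import *
ctrl.line_to(at(-.13,-.12,.12),velocity=.25)
push((-.128,-.004),(-.092,-.004),v=.04,mf=10)
ctrl.line_to(at(-.13,-.12,.12),velocity=.25)
push((-.0,-.105),(-.0,-.078),v=.04,mf=10)
ctrl.line_to(at(-.13,-.12,.12),velocity=.25)
push((-.115,-.01),(-.091,-.01),v=.04,mf=10)
ctrl.line_to(at(-.15,-.14,.2),velocity=.25)
plate('p1'); print(ctrl.read_t())
p=cv2.imread('pics/p1.png'); cv2.imwrite('pics/p1c.png',cv2.resize(p[180:270,270:390],None,fx=6,fy=6,interpolation=cv2.INTER_CUBIC))
E
```

```text
stopped True at [-0.0946 -0.0042]
stopped True at [-0.     -0.0809]
stopped True at [-0.0934 -0.0102]Traceback (most recent call last):
  File "<stdin>", line 9, in <module>
  File "h.py", line 42, in plate
    m=ctrl.silhouettes('plate','top'); W=cloud('top',d)[m[0]['region']]; W=W[~np.isnan(W[:,0])&(W[:,2]<.016)]
                                                        ~^^^
IndexError: list index out of range
```

```bash
python3 - <<'E'
from h import *
rot=down(np.radians(-62)+np.pi)
for az in (-45,-20,0):
    a=np.radians(az); ctrl.reach([.47*np.cos(a),.47*np.sin(a),.18],rot)
plate('p1'); print(ctrl.read_t())
p=cv2.imread('pics/p1.png'); cv2.imwrite('pics/p1c.png',cv2.resize(p[180:270,270:390],None,fx=6,fy=6,interpolation=cv2.INTER_CUBIC))
E
```

```text
plate rel [-0.0001 -0.0003] yaw -0.01 size 162 135 n 2346
25.9417
```

View pics/p1c.png

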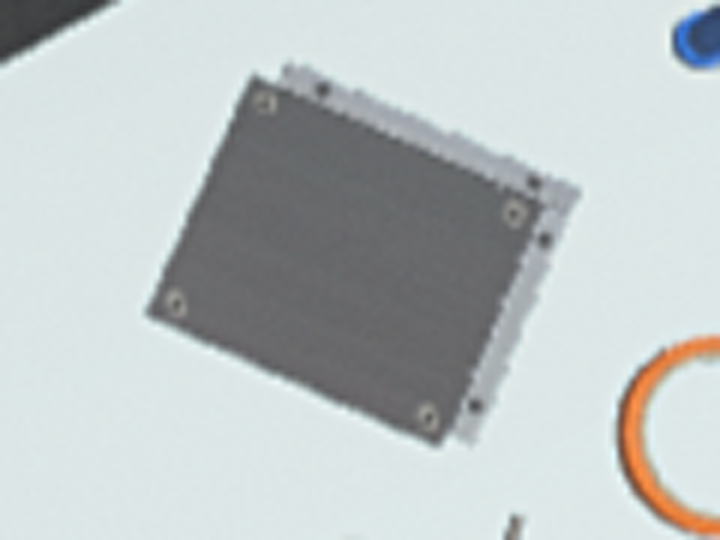

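The plate sits flush against both rails in the crop. Next I'll set the pusher back down and measure the tabs from the first depth image.

```bash
python3 - <<'E'
from h import *
rot=ctrl.read_tcp_rot()
ctrl.reach([.604,-.002,.12],rot)
print(ctrl.line_to([.604,-.002,.060],velocity=.15), ctrl.line_to([.604,-.002,.0385],velocity=.02,max_force=4), ctrl.read_tool_pos())
ctrl.gripper_open(); ctrl.line_to([.604,-.002,.15],velocity=.2)
ctrl.reach([.45,-.03,.25],rot)
d=np.load('top0.npy'); W=cloud('top',d)
for n,c,yw,L in (('long',(.446,.190),-64,.15),('medium',(.538,.047),-57,.125)):
    P=W.reshape(-1,3); P=P[~np.isnan(P[:,0])]; P=P[np.hypot(P[:,0]-c[0],P[:,1]-c[1])<L*.55]
    bar=P[(P[:,2]>.012)&(P[:,2]<.04)]
    bar=bar[np.hypot(bar[:,0]-.604,bar[:,1]+.002)>.028]
    (cc,(w,h),a)=cv2.minAreaRect((bar[:,:2]*1000).astype(np.float32)); a=a if w>h else a+90
    yaw=min((np.radians(a)+k*np.pi for k in (-2,-1,0,1)),key=lambda v:abs(v-np.radians(yw)))
    u=np.array([np.cos(yaw),np.sin(yaw)]); v=np.array([-u[1],u[0]])
    tab=P[P[:,2]>.062]; T=(tab[:,:2]-np.array(cc)/1000)
    print(n,np.array(cc).round(1),round(w),round(h),'yaw',round(yaw,3),len(tab),'tab world',tab.mean(0).round(4),'x',np.round([(T@u).min(),(T@u).mean(),(T@u).max()],4),'y',np.round([(T@v).min(),(T@v).mean(),(T@v).max()],4))
    bar2=P[(P[:,2]>.027)&(P[:,2]<.04)]; print('head',bar2.mean(0).round(3), ((bar2[:,:2].mean(0)-np.array(cc)/1000)@u).round(3))
print(ctrl.read_t())
E
```

```text
False True [ 0.60391664 -0.00192523  0.04226365]
long [443.5 189. ] 36 150 yaw -1.109 40 tab world [0.4306 0.2135 0.0764] x [-0.0388 -0.0276 -0.0184] y [-0.005  -0.0007  0.006 ]
head [0.466 0.142 0.034] 0.052
medium [536.6  46.7] 36 124 yaw -0.977 36 tab world [0.5397 0.0396 0.0783] x [-0.0032  0.0077  0.0185] y [-0.0054 -0.0014  0.0063]
head [0.562 0.006 0.034] 0.048
30.1167
```

```bash
cat >> h.py <<'E'
def profile(yaw):
    """top heights along bar, s measured from the TCP"""
    t=np.array(ctrl.read_tool_pos()); u=np.array([np.cos(yaw),np.sin(yaw)]); v=np.array([-u[1],u[0]])
    for n in ('top','side'):
        p,d=ctrl.capture(n); P=cloud(n,d).reshape(-1,3); P=P[~np.isnan(P[:,0])]
        q=P[:,:2]-t[:2]; s=q@u; w=q@v
        k=(abs(w)<.013)&(abs(s)<.16)&(P[:,2]<t[2]+.03); s=s[k]; z=P[k,2]
        print(n,' '.join(f'{b}:{np.percentile(z[(s*1000>=b)&(s*1000<b+10)],70)*1000:.0f}' for b in range(-120,130,10) if ((s*1000>=b)&(s*1000<b+10)).sum()>1))
    print('tcp z',t[2].round(4),'F',np.round(ctrl.read_ft_force(),2),'T',np.round(ctrl.read_ft_torque(),2),'w',round(ctrl.read_grip_width(),4),'t',ctrl.read_t())
E
python3 - <<'E'
from h import *
yaw=-1.109; u=np.array([np.cos(yaw),np.sin(yaw),0]); P=np.array([.4306,.2135,0])
ty,q=best(list(P[:2])+[.12],yaw); print(ty,np.round(q,2)); o=down(ty)
for r,az in ((.45,10),):
    a=np.radians(az); ctrl.reach([r*np.cos(a),r*np.sin(a),.22],o)
ctrl.reach(P+[0,0,.15],o); ctrl.line_to(P+[0,0,.047],velocity=.12)
ctrl.grasp(50); print(ctrl.read_grip_width(),ctrl.read_ft_force())
ctrl.line_to(P+[0,0,.047]+.042*u,velocity=.04); print(ctrl.read_ft_force())
P=np.array(ctrl.read_tool_pos()); ctrl.line_to(P+[0,0,.045],velocity=.06); ctrl.hold(.5)
profile(yaw)
E
```

```text
-4.250592653589793 [ 0.3   0.18 -0.92  1.97  0.16  1.07 -0.22]
0.009214091426366504 [ 1.43036597  0.2512305  -1.46799241]
[ 1.05772712 -0.30130799 -1.76879113]
top -20:-0 -10:0 0:53 10:48 20:36 30:43 40:40 50:30 60:2 70:2 80:1 90:16 100:18 110:20 120:16
side -120:0 -110:0 -100:0 -90:1 -80:-0 -70:105 -60:100 -50:91 -40:83 -30:40 -20:70 -10:68 0:100 10:107 20:38 30:40 40:35 50:29 60:1 70:1 80:1 90:12 100:18 110:12 120:11
tcp z 0.092 F [0.56 2.51 0.98] T [ 0.63 -0.1   0.06] w 0.009 t 35.6833
```

```bash
python3 - <<'E'
from h import *
yaw=-1.109; u=np.array([np.cos(yaw),np.sin(yaw),0]); P=np.array(ctrl.read_tool_pos())
ctrl.line_to(P-[0,0,.046],velocity=.06); ctrl.hold(.2); print(ctrl.read_ft_force())
P=np.array(ctrl.read_tool_pos()); ctrl.line_to(P+.021*u,velocity=.04); print(ctrl.read_ft_force())
P=np.array(ctrl.read_tool_pos()); ctrl.line_to(P+[0,0,.036],velocity=.06); ctrl.hold(.6)
profile(yaw)
p,d=ctrl.capture('side'); save('s2',cv2.resize(p[110:230,130:310],None,fx=4,fy=4,interpolation=cv2.INTER_CUBIC))
E
```

```text
[-10.64328113  -3.72126646  24.35512902]
[-3.26668346  3.9772737   8.1503567 ]
top -10:1 0:71 10:74 20:76 30:74 40:4 50:2 60:2 70:17 80:18 90:18 100:15 110:16 120:12
side -120:1 -110:2 -100:39 -90:41 -80:43 -70:40 -60:46 -50:46 -40:1 -30:-0 -20:-0 -10:68 0:90 10:103 20:65 30:68 40:54 50:1 60:-1 70:10 80:17 90:15 100:13 110:11 120:12
tcp z 0.0826 F [-0.24 -0.39 -6.98] T [-0.03 -0.03  0.  ] w 0.0093 t 38.9333
```

View pics/s2.png

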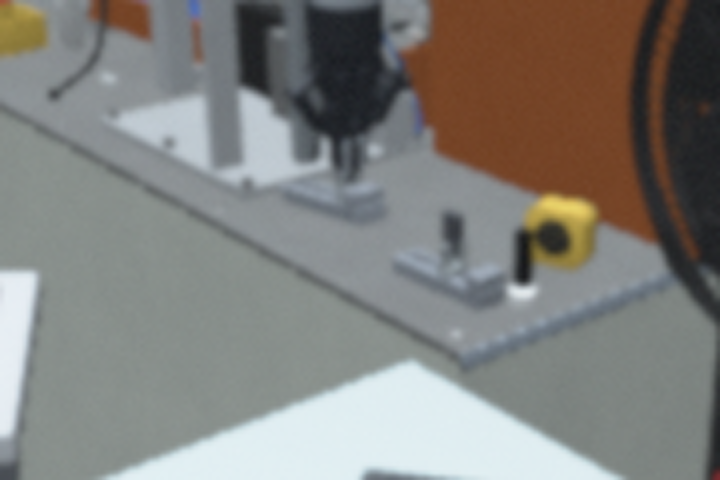

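The long weight hangs freely, with its head end raised by about 0.16 rad. I'll slide the lug back 4.5 mm.

```bash
python3 - <<'E'
from h import *
yaw=-1.109; u=np.array([np.cos(yaw),np.sin(yaw),0]); P=np.array(ctrl.read_tool_pos())
ctrl.line_to(P-[0,0,.036],velocity=.06); ctrl.hold(.3); print(ctrl.read_ft_force())
P=np.array(ctrl.read_tool_pos()); ctrl.line_to(P-.0045*u,velocity=.03); print(ctrl.read_ft_force())
P=np.array(ctrl.read_tool_pos()); ctrl.line_to(P+[0,0,.036],velocity=.06); ctrl.hold(.6)
profile(yaw)
E
```

```text
[-5.69828636 -2.87232321  6.48465393]
[-4.06083389 -3.16373314  5.33179771]
top -10:1 0:61 10:73 20:71 30:70 40:3 50:3 60:1 70:4 80:18 90:18 100:16 110:15 120:17
side -120:2 -110:-0 -100:57 -90:55 -80:55 -70:54 -60:54 -50:53 -40:53 -30:1 -20:48 -10:68 0:96 10:92 20:68 30:61 40:51 50:1 60:1 70:2 80:14 90:12 100:15 110:13 120:14
tcp z 0.0827 F [ 0.06  0.03 -6.15] T [-0.04  0.    0.  ] w 0.0092 t 41.7833
```

The weight is nearly level (about −0.05 rad), so I'll carry it to the plate.

```bash
cat >> h.py <<'E'
def carry(lug,ex,ey,az0,ztable):
    """held tab -> plate; bar yaw = CY, tool yaw CY+pi"""
    P=np.array(ctrl.read_tool_pos()); rot=ctrl.read_tcp_rot()
    ctrl.line_to([P[0],P[1],.175],velocity=.12); ctrl.hold(.7)
    a=np.arctan2(P[1],P[0]); ctrl.line_to([.45*np.cos(a),.45*np.sin(a),.175],velocity=.12)
    o=down(CY+np.pi)
    for k,az in enumerate((az0,-20,-33)):
        b=np.radians(az); ctrl.reach([.46*np.cos(b),.46*np.sin(b),.175],rot if k==0 else o)
    T=at(ex+lug,ey,0); T=np.array(T)
    ctrl.reach(T+[0,0,.16],o); ctrl.hold(.5)
    profile(CY)
    return T
def lower(T,ztable):
    ctrl.line_to(T+[0,0,ztable+.008+.012],velocity=.06); ctrl.hold(.4)
    s=ctrl.line_to(T+[0,0,ztable+.008-.003],velocity=.015,max_force=4); print('down',s,ctrl.read_tool_pos(),ctrl.read_ft_force())
E
python3 - <<'E'
from h import *
T=carry(.0285,.015,.045,0,.0467); np.save('T.npy',T); plate()
E
```

```text
top -120:10 -110:11 -100:10 -90:11 -80:11 -70:12 -60:163 -50:165 -40:155 -30:149 -20:151 -10:127 0:12 10:11
side -120:8 -110:8 -100:8 -90:9 -80:7 -70:8 -60:8 -50:8 -40:146 -30:8 -20:131 -10:122 0:168 10:164 20:86 30:9 40:83 50:77 60:68 70:0 80:-1 90:-0 100:-0 110:0 120:-0
tcp z 0.1603 F [-1.   -0.02 -6.7 ] T [ 0.13 -0.07 -0.01] w 0.0091 t 47.1
plate rel [-0.0016 -0.0018] yaw -0.001 size 162 136 n 2145
```

```bash
python3 - <<'E'
from h import *
ctrl.hold(.5)
profile(CY)
p,d=ctrl.capture('side'); save('s3',cv2.resize(p[160:280,160:340],None,fx=4,fy=4,interpolation=cv2.INTER_CUBIC))
E
```

```text
top -120:10 -110:10 -100:10 -90:10 -80:10 -70:11 -60:163 -50:164 -40:153 -30:149 -20:150 -10:127 0:9 10:10
side -120:8 -110:9 -100:9 -90:8 -80:8 -70:8 -60:8 -50:8 -40:9 -30:50 -20:132 -10:122 0:166 10:168 20:87 30:9 40:83 50:76 60:69 70:-0 80:-0 90:-0 100:-0 110:0 120:-0
tcp z 0.16 F [ 0.87 -0.43 -6.08] T [ 0.13 -0.03 -0.02] w 0.0092 t 47.8
```

View pics/s3.png

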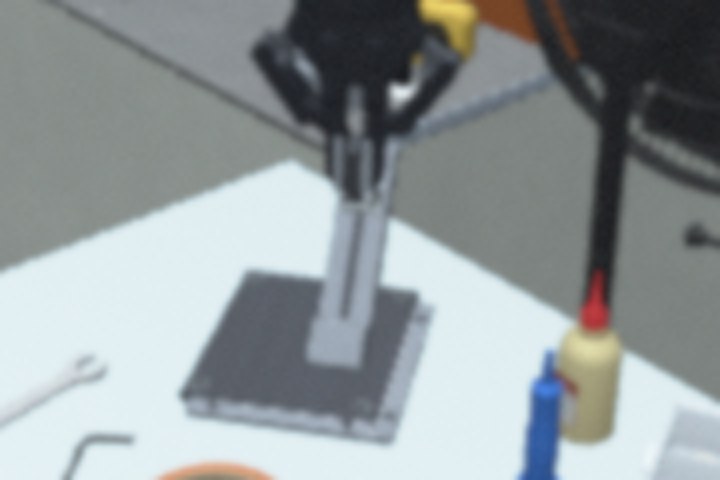

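The jerky swing made the lug slide to the tail, so the bar hangs head-down over the plate. I'll lay it gently on the plate from here and slide the lug toward the head, which pushes the plate into its corner. Then I'll re-lift it.

```bash
python3 - <<'E'
from h import *
T=np.array(at(-.030,.045,0))
ctrl.line_to(T+[0,0,.16],velocity=.04); ctrl.hold(.3)
ctrl.line_to(T+[0,0,.075],velocity=.03)
print(ctrl.line_to(T+[0,0,.060],velocity=.02,max_force=25),ctrl.read_tool_pos(),ctrl.read_ft_force())
print(ctrl.line_to(T+[0,0,.0537],velocity=.01,max_force=10),ctrl.read_tool_pos(),ctrl.read_ft_force())
profile(CY)
plate('p2')
E
```

```text
False [ 0.49768143 -0.3691761   0.05975574] [-1.02847718 -0.3534918  -5.81871624]
True [ 0.49869371 -0.36849318  0.05484119] [-0.72209434  1.13408881  5.38489461]
top -120:2 -110:3 -100:26 -90:29 -80:29 -70:27 -60:28 -50:28 -40:29 -30:28 -20:29
side -100:25 -90:26 -80:25 -70:26 -60:26 -50:26 -40:25 -30:26 -20:33 -10:44 0:68 10:79 20:41 30:42 40:42 50:31 60:8 70:8 80:8 90:8 100:8 110:7 120:3
tcp z 0.0548 F [-1.2   0.73  4.62] T [0.12 0.19 0.02] w 0.0094 t 54.6833
plate rel [-0.0459 -0.0199] yaw -1.539 size 72 97 n 642
```

The bar landed flat and the lug slid along it to about +0.027, close to the balance point. I'll lift it slowly and check whether it hangs level.

```bash
python3 - <<'E'
from h import *
P=np.array(ctrl.read_tool_pos())
ctrl.line_to([P[0],P[1],.085],velocity=.04); ctrl.hold(.6)
profile(CY); 
E
```

```text
top -120:2 -110:1 -100:107 -90:112 -80:107 -70:100 -60:92 -50:84 -40:76 -30:71 -20:77
side -120:-0 -110:0 -100:0 -90:111 -80:106 -70:95 -60:88 -50:80 -40:73 -30:70 -20:62 -10:63 0:101 10:103 20:44 30:36 40:8 50:8 60:8 70:7 80:8 90:8 100:8 110:7 120:4
tcp z 0.0851 F [1.14 1.63 0.31] T [ 0.43 -0.35  0.  ] w 0.009 t 56.425
```

```bash
python3 - <<'E'
from h import *
P=np.array(ctrl.read_tool_pos())
ctrl.line_to([P[0],P[1],.125],velocity=.04); ctrl.hold(.8)
profile(CY); 
p,d=ctrl.capture('side'); save('s4',cv2.resize(p[150:260,160:320],None,fx=5,fy=5,interpolation=cv2.INTER_CUBIC))
E
```

```text
top -120:2 -110:2 -100:3 -90:2 -80:3 -70:3 -60:127 -50:131 -40:120 -30:115 -20:113 -10:15
side -120:0 -110:0 -100:1 -90:-0 -80:-1 -70:1 -50:68 -40:9 -30:111 -20:99 -10:87 0:134 10:137 20:51 30:41 40:49 50:42 60:33 70:8 80:8 90:8 100:8 110:7 120:6
tcp z 0.125 F [ 0.5  -0.59 -5.7 ] T [ 0.08 -0.04  0.01] w 0.0096 t 58.475
```

View pics/s4.png

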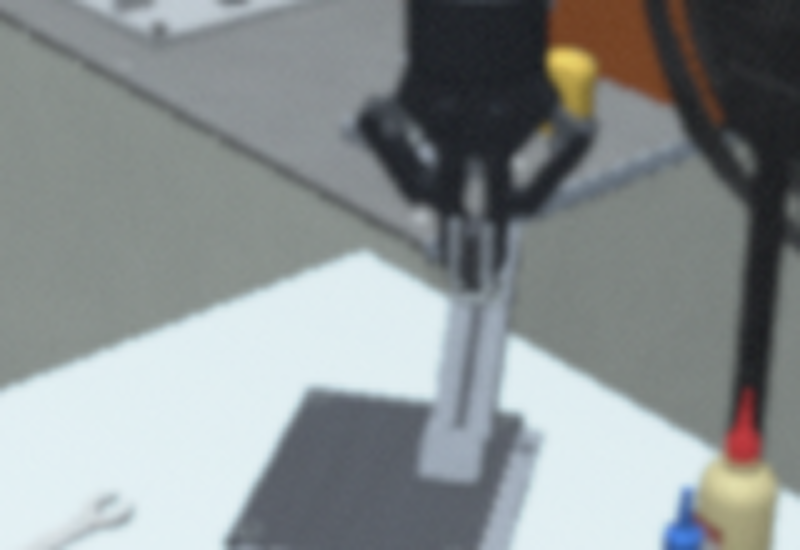

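The lug slips whenever the tilt exceeds about 0.4 rad. It was roughly 8 mm short of the balance point. I'll lay it down again, slide it 8 mm toward the head, and re-lift gently.

```bash
python3 - <<'E'
from h import *
P=np.array(ctrl.read_tool_pos()); ctrl.line_to([P[0],P[1],.15],velocity=.05)
T=np.array(at(.022,.045,0))
ctrl.line_to(T+[0,0,.15],velocity=.05); ctrl.hold(.3)
ctrl.line_to(T+[0,0,.060],velocity=.03)
print(ctrl.line_to(T+[0,0,.0537],velocity=.01,max_force=10),ctrl.read_tool_pos(),ctrl.read_ft_force())
for n in ('top','side'):
    p,d=ctrl.capture(n); W=cloud(n,d).reshape(-1,3); W=W[~np.isnan(W[:,0])]
    q=np.array([wc(w) for w in W[(abs(W[:,2]-.034)<.0135)]]); q=q[(abs(q[:,1]-.045)<.014)&(abs(q[:,0])<.12)]
    print(n,'bar x extent',np.percentile(q[:,0],[0,1,99,100]).round(4), 'tcp x',wc(ctrl.read_tool_pos()).round(4))
print(ctrl.read_t())
E
```

```text
True [ 0.47765854 -0.41648262  0.05485137] [-1.84841109 -0.05489489  5.85165391]
top bar x extent [-0.0718 -0.071   0.0135  0.0167] tcp x [0.022  0.0451]
side bar x extent [-0.0731 -0.0684  0.0784  0.0789] tcp x [0.0219 0.0451]
64.475
```

```bash
cat >> h.py <<'E'
def ext(y0=.045,side=('side',)):
    for n in side:
        p,d=ctrl.capture(n); W=cloud(n,d).reshape(-1,3); W=W[~np.isnan(W[:,0])]
        q=np.array([wc(w) for w in W[(abs(W[:,2]-.034)<.0135)]]); q=q[(abs(q[:,1]-y0)<.014)&(abs(q[:,0])<.12)]
        print(n,'bar x extent',np.percentile(q[:,0],[0,1,99,100]).round(4), 'tcp x',wc(ctrl.read_tool_pos()).round(4))
E
python3 - <<'E'
from h import *
T=np.array(at(.033,.045,0)); P=ctrl.read_tool_pos()
ctrl.line_to(T+[0,0,P[2]],velocity=.03); print(ctrl.read_ft_force()); ext()
ctrl.line_to(T+[0,0,.066],velocity=.02); ctrl.hold(.4)
profile(CY)
E
```

```text
[-0.27585267 -0.11597463  1.17057062]
side bar x extent [-0.0665 -0.0642  0.0782  0.0796] tcp x [0.034  0.0451]
top -120:8 -110:63 -100:62 -90:59 -80:56 -70:53 -60:52 -50:47 -40:47 -30:44 -20:50 -10:67
side -110:60 -100:8 -90:9 -80:52 -70:51 -60:47 -50:47 -40:43 -30:42 -20:45 -10:49 0:82 10:86 20:45 30:38 40:7 50:6 60:0 70:-0 80:0 90:0 100:-0 110:0 120:-0
tcp z 0.0659 F [-0.31  0.13 -5.4 ] T [-0.03 -0.02  0.04] w 0.0095 t 66.275
```

```bash
python3 - <<'E'
from h import *
P=np.array(ctrl.read_tool_pos())
ctrl.line_to([P[0],P[1],.074],velocity=.02); ctrl.hold(.4)
profile(CY)
p,d=ctrl.capture('side'); save('s5',cv2.resize(p[170:270,170:310],None,fx=5.5,fy=5.5,interpolation=cv2.INTER_CUBIC))
E
```

```text
top -120:10 -110:71 -100:68 -90:66 -80:64 -70:61 -60:59 -50:57 -40:55 -30:51 -20:56 -10:78
side -120:7 -110:8 -100:8 -90:7 -80:61 -70:58 -60:54 -50:52 -40:53 -30:49 -20:55 -10:53 0:89 10:94 20:53 30:44 40:7 50:7 60:1 70:-0 80:-1 90:0 100:-0 110:-0 120:-0
tcp z 0.0739 F [ 0.18 -1.09 -6.22] T [-0.04 -0.06 -0.02] w 0.0092 t 67.325
```

View pics/s5.png

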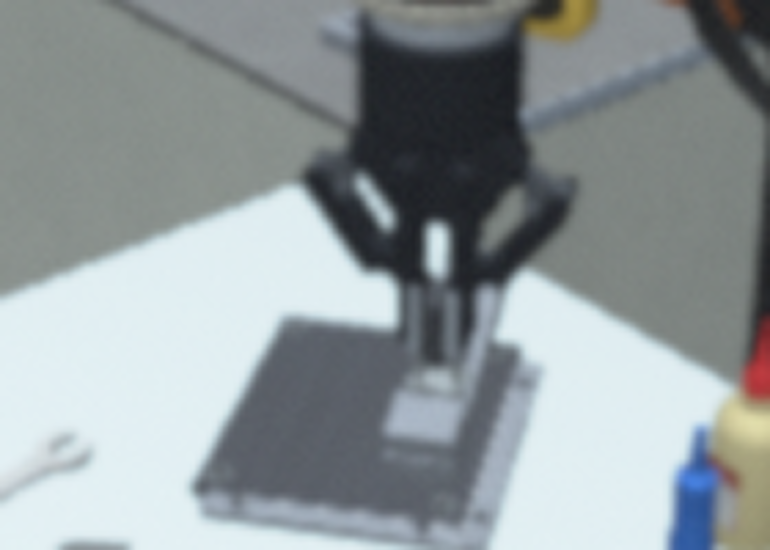

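It hangs at −0.26 rad although the lug looks almost at the head. The tab has probably rotated in the grip during the swings, so I'll set the bar down, release, measure and regrasp.

```bash
python3 - <<'E'
from h import *
T=np.array(at(*wc(ctrl.read_tool_pos()),0)); 
ctrl.line_to(T+[0,0,.060],velocity=.03)
print(ctrl.line_to(T+[0,0,.0535],velocity=.01,max_force=9),ctrl.read_tool_pos()[2],ctrl.read_ft_force())
ctrl.gripper_open(); ctrl.line_to(T+[0,0,.16],velocity=.15)
a=np.radians(-12); ctrl.reach([.45*np.cos(a),.45*np.sin(a),.25],down(CY+np.pi))
p,d=ctrl.capture('top'); save('p3',p); W=cloud('top',d).reshape(-1,3); W=W[~np.isnan(W[:,0])]
q=np.c_[(W[:,:2]-C)@np.array([[np.cos(CY),-np.sin(CY)],[np.sin(CY),np.cos(CY)]]),W[:,2]]; q=q[(abs(q[:,0])<.13)&(abs(q[:,1])<.13)]
b=q[(q[:,2]>.02)&(q[:,2]<.05)]; print(cv2.minAreaRect((b[:,:2]*1000).astype(np.float32)))
h=b[b[:,2]>.036]; print('head',h.mean(0).round(4),np.percentile(h[:,0],[3,97]))
t=q[q[:,2]>.068]; print('tab',t.mean(0).round(4),np.percentile(t[:,0],[0,5,95,100]).round(4),len(t))
print(ctrl.read_t())
plate()
p=cv2.imread('pics/p3.png'); cv2.imwrite('pics/p3c.png',cv2.resize(p[180:270,270:390],None,fx=6,fy=6,interpolation=cv2.INTER_CUBIC))
E
```

```text
True 0.0548325345915161 [-0.92676367  0.47682942  5.53954895]
((1.01104736328125, 43.763648986816406), (35.493934631347656, 149.3892364501953), 89.65350341796875)
head [0.0584 0.0426 0.0425] [0.02335756 0.07500361]
tab [0.0285 0.0424 0.0845] [0.0185 0.019  0.0385 0.0398] 39
71.475
plate rel [ 0.0001 -0.0033] yaw -0.007 size 163 131 n 1746
```

View pics/p3c.png

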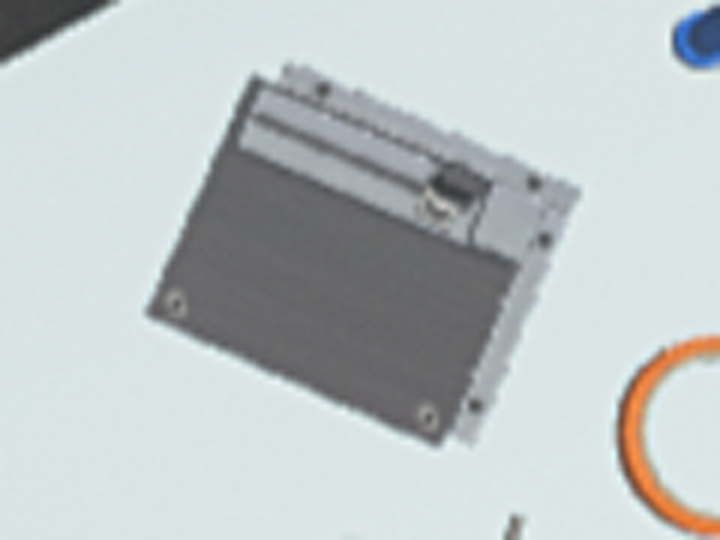

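The long weight lies flat along the rear, centred, with the tab at +0.0275, and the plate is still seated. I'll regrasp it freshly, lift it level above 50 mm so that step counts, and lower it straight back.

```bash
python3 - <<'E'
from h import *
o=down(CY+np.pi); T=np.array(at(.0285,.0435,0))
ctrl.reach(T+[0,0,.15],o); ctrl.line_to(T+[0,0,.055],velocity=.1); ctrl.grasp(50); print(ctrl.read_ft_force())
ctrl.line_to(T+[0,0,.070],velocity=.02); ctrl.hold(.4)
profile(CY)
E
```

```text
[ 0.53890899 -0.60000288 -0.32961842]
top -120:4 -110:61 -100:61 -90:60 -80:58 -70:57 -60:54 -50:52 -40:50 -30:49 -20:48 -10:66
side -110:8 -90:41 -80:55 -70:53 -60:51 -50:49 -40:47 -30:45 -10:51 0:81 10:91 20:51 30:47 40:41 50:7 60:4 70:-0 80:0 90:0 100:-0 110:-0 120:-0
tcp z 0.0699 F [ 0.45 -0.08 -7.46] T [-0.03 -0.   -0.07] w 0.0092 t 76.05
```

```bash
python3 - <<'E'
from h import *
T=np.array(at(.0285,.0435,0)); 
ctrl.line_to(T+[0,0,.058],velocity=.03); ctrl.line_to(T+[0,0,.0535],velocity=.01,max_force=9)
P=np.array(ctrl.read_tool_pos()); T=np.array(at(.0285+.0055,.0435,0))
ctrl.line_to(T+[0,0,P[2]],velocity=.02); ctrl.line_to(T+[0,0,.070],velocity=.02); ctrl.hold(.4)
profile(CY)
E
```

```text
top -120:6 -110:54 -100:54 -90:51 -80:52 -70:50 -60:49 -50:49 -40:46 -30:46 -20:45 -10:57
side -110:7 -90:49 -80:49 -70:48 -60:46 -50:45 -40:45 -30:43 -20:49 -10:49 0:82 10:88 20:53 30:48 40:44 50:6 60:0 70:-0 80:-0 90:-0 100:-0 110:0 120:0
tcp z 0.07 F [ 0.25 -0.05 -7.26] T [ 0.03  0.07 -0.03] w 0.0089 t 78.8583
```

```bash
python3 - <<'E'
from h import *
T=np.array(at(.034,.0435,0)); 
ctrl.line_to(T+[0,0,.058],velocity=.03); ctrl.line_to(T+[0,0,.0535],velocity=.01,max_force=9)
P=np.array(ctrl.read_tool_pos()); T=np.array(at(.0375,.0435,0))
ctrl.line_to(T+[0,0,P[2]],velocity=.02); ctrl.line_to(T+[0,0,.075],velocity=.02); ctrl.line_to(T+[0,0,.125],velocity=.04); ctrl.hold(.8)
profile(CY)
T=np.array(at(.0375,.0445,0))
ctrl.line_to(T+[0,0,.066],velocity=.04); ctrl.hold(.3); print(ctrl.line_to(T+[0,0,.0535],velocity=.01,max_force=5),ctrl.read_tool_pos()[2])
ctrl.gripper_open(); ctrl.line_to(T+[0,0,.16],velocity=.15)
a=np.radians(-12); ctrl.reach([.45*np.cos(a),.45*np.sin(a),.25],down(CY+np.pi))
p,d=ctrl.capture('top'); save('p4',p); W=cloud('top',d).reshape(-1,3); W=W[~np.isnan(W[:,0])]
q=np.c_[(W[:,:2]-C)@np.array([[np.cos(CY),-np.sin(CY)],[np.sin(CY),np.cos(CY)]]),W[:,2]]; q=q[(abs(q[:,0])<.13)&(abs(q[:,1])<.13)]
b=q[(q[:,2]>.02)&(q[:,2]<.05)]; print(cv2.minAreaRect((b[:,:2]*1000).astype(np.float32)))
t=q[q[:,2]>.068]; print('tab',t.mean(0).round(4))
plate()
print(ctrl.read_t())
E
```

```text
top -120:9 -110:107 -100:105 -90:105 -80:105 -70:104 -60:102 -50:102 -40:100 -30:100 -20:99 -10:106 0:10 40:8
side -120:8 -110:8 -100:103 -90:103 -80:101 -70:99 -60:8 -50:97 -40:8 -30:9 -20:8 -10:103 0:133 10:143 20:108 30:106 40:98 50:6 60:-0 70:0 80:-0 90:-0 100:-0 110:-0 120:0
tcp z 0.125 F [-0.07 -0.34 -5.99] T [-0.1   0.05 -0.04] w 0.0094 t 83.6167
True 0.0549084437121779
((7.269981384277344, 43.444217681884766), (35.158042907714844, 150.3944091796875), 89.8740005493164)
tab [0.0368 0.0422 0.0858]
plate rel [-0.0004 -0.0017] yaw -0.017 size 161 133 n 1721
89.6
```

Long weight done: placed at (0.007, 0.043), lifted level at about −0.1 rad. Now the medium weight.

```bash
python3 - <<'E'
from h import *
yaw=-.977; u=np.array([np.cos(yaw),np.sin(yaw),0]); P=np.array([.5397,.0396,0]); o=down(yaw+np.pi)
ctrl.reach([.45,.03,.2],o); ctrl.reach(P+[0,0,.15],o); ctrl.line_to(P+[0,0,.047],velocity=.12); ctrl.grasp(50); print(ctrl.read_grip_width(),ctrl.read_ft_force())
ctrl.line_to(P+[0,0,.047]+.009*u,velocity=.03)
ctrl.line_to(P+[0,0,.062]+.009*u,velocity=.02); ctrl.hold(.4)
profile(yaw)
E
```

```text
0.00950021927770464 [ 0.353537   -0.26460188 -1.68492821]
top 20:42 30:39 40:36 50:2 60:1 70:2 80:2 90:1 120:-859
side -120:0 -110:0 -100:0 -90:1 -80:0 -70:54 -60:49 -50:46 -40:43 -30:38 -20:39 -10:42 0:66 10:79 20:26 30:36 40:26 50:0 60:-1 70:1 80:-36 90:-25 100:-5
tcp z 0.0619 F [-0.67  0.23 -4.58] T [-0.03 -0.02 -0.05] w 0.0097 t 94.35
```

```bash
python3 - <<'E'
from h import *
yaw=-.977; u=np.array([np.cos(yaw),np.sin(yaw),0]); P=np.array(ctrl.read_tool_pos()); P[2]=0
ctrl.line_to(P+[0,0,.05],velocity=.03); ctrl.line_to(P+[0,0,.0455],velocity=.01,max_force=9)
z=ctrl.read_tool_pos()[2]; print(z)
P=P+.0115*u; ctrl.line_to(P+[0,0,z],velocity=.02)
ctrl.line_to(P+[0,0,.062],velocity=.02); ctrl.hold(.4)
profile(yaw)
E
```

```text
0.04667911053442574
top 30:52 40:50 50:4 60:2 70:1 80:2 100:-855 120:-859
side -120:0 -110:-0 -100:1 -90:3 -80:29 -70:31 -60:30 -50:29 -40:31 -30:31 -20:1 -10:47 0:67 10:81 20:49 30:50 40:40 50:1 60:0 70:-37 80:-11 90:1
tcp z 0.062 F [ 0.22 -0.35 -4.41] T [ 0.03 -0.04 -0.  ] w 0.0089 t 97.4833
```

The medium weight hangs level (about +0.04 rad). I'll carry it slowly along straight lines.

```bash
python3 - <<'E'
from h import *
P=np.array(ctrl.read_tool_pos())
ctrl.line_to([P[0],P[1],.175],velocity=.07); ctrl.hold(.8)
ctrl.line_to([.46,.02,.175],velocity=.08); profile(-.977)
o=down(CY+np.pi); T=np.array(at(.004,0,0))
ctrl.line_to(T+[0,0,.175],o,velocity=.09); ctrl.hold(.6)
profile(CY); print(wc(ctrl.read_tool_pos()))
p,d=ctrl.capture('side'); save('s6',cv2.resize(p[150:270,160:320],None,fx=5,fy=5,interpolation=cv2.INTER_CUBIC))
E
```

```text
top -120:-541 -110:-464 -100:-425 -90:-381 -80:-331 -70:-252 -60:-216 -50:-189 -40:-220 -30:-275 -20:-274 -10:-250 0:-146 10:-41 20:-6 30:-0 40:-39 50:-103 60:-103 70:-100 80:-98 90:-91 100:-81 110:-52 120:-0
side -120:-5 -110:-11 -100:-46 -90:-36 -80:-30 -70:-7 -60:-23 -50:-11 -40:-18 -30:-19 -20:-17 -10:0 0:176 10:186 20:-0 30:131 40:152 50:-3 60:-7 70:-1 80:-2 90:-3 100:-2 110:-3 120:-9
tcp z 0.1751 F [ 0.11 -0.12 -3.86] T [ 0.   -0.03 -0.01] w 0.0093 t 101.4417
top -120:4 -110:2 -100:2 -90:7 -80:143 -70:145 -60:145 -50:146 -40:146 -30:147 -20:11
side -120:-0 -110:-0 -100:0 -90:7 -80:9 -70:142 -60:49 -50:9 -40:9 -30:9 -20:8 -10:153 0:183 10:192 20:162 30:163 40:153 50:8 60:8 70:8 80:7 90:0 100:-0 110:-0 120:-0
tcp z 0.175 F [-0.27  0.28 -3.31] T [-0.    0.06 -0.03] w 0.0092 t 106.7667
[3.97259513e-03 1.54351864e-06]
```

View pics/s6.png

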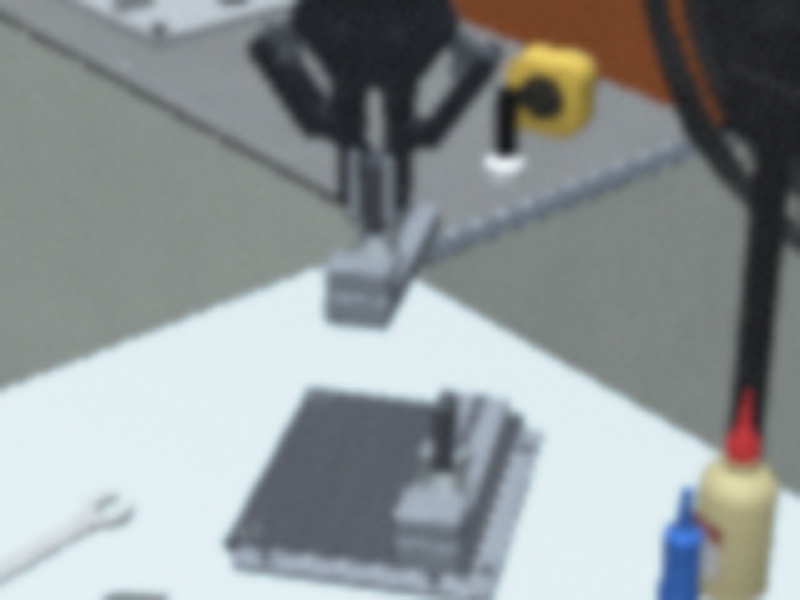

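The medium weight hangs level over the plate; the long weight and the pusher are standing as left. I'll lower it and release.

```bash
python3 - <<'E'
from h import *
T=np.array(at(.004,0,0)); lower(T,.0467)
ctrl.gripper_open(); ctrl.line_to(T+[0,0,.18],velocity=.12)
a=np.radians(-12); ctrl.reach([.45*np.cos(a),.45*np.sin(a),.25],down(CY+np.pi))
p,d=ctrl.capture('top'); save('p5',p); W=cloud('top',d).reshape(-1,3); W=W[~np.isnan(W[:,0])]
q=np.c_[(W[:,:2]-C)@np.array([[np.cos(CY),-np.sin(CY)],[np.sin(CY),np.cos(CY)]]),W[:,2]]; q=q[(abs(q[:,0])<.13)&(abs(q[:,1])<.13)]
for lo,hi in ((.021,.1),(-.02,.0205)):
    b=q[(q[:,2]>.02)&(q[:,2]<.05)&(q[:,1]>lo)&(q[:,1]<hi)]; print(cv2.minAreaRect((b[:,:2]*1000).astype(np.float32)))
b=q[(q[:,2]>.004)&(q[:,2]<.012)&(q[:,1]<.06)&(q[:,0]<.076)]; print('plate left/front edges',np.percentile(b[:,0],[.5,1,2]).round(4),np.percentile(b[:,1],[.5,1,2]).round(4))
print(ctrl.pinpoint('pusher','top')[:1],ctrl.read_t())
cv2.imwrite('pics/p5c.png',cv2.resize(cv2.imread('pics/p5.png')[180:270,270:390],None,fx=6,fy=6,interpolation=cv2.INTER_CUBIC))
E
```

```text
down True [ 0.4434085  -0.38205355  0.05467546] [-0.25714199  0.31118619  5.94217993]
((7.03192138671875, 43.644588470458984), (149.91107177734375, 35.64064025878906), 0.030031191185116768)
((-14.656055450439453, -1.1672191619873047), (34.75393295288086, 125.15364074707031), 89.99150085449219)
plate left/front edges [-0.1274 -0.126  -0.1228] [-0.1276 -0.1256 -0.1209]
[] 113.1083
```

View pics/p5c.png

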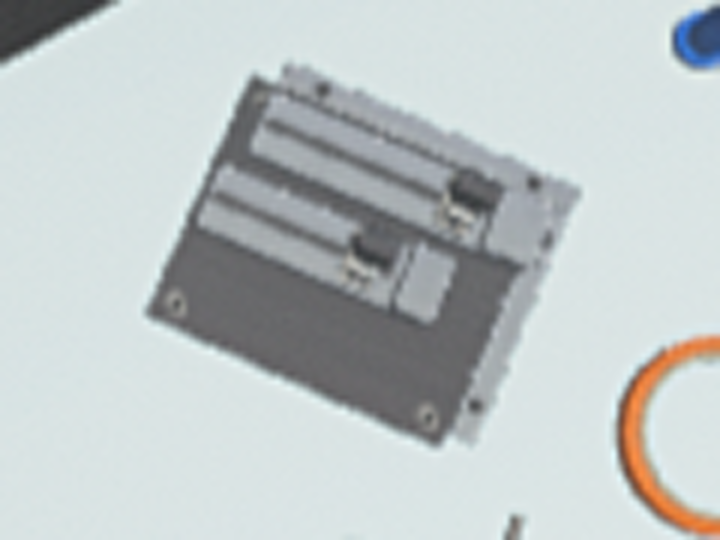

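Both weights lie squarely in place, and the plate's corners are at the same pixels, (150,312) and (440,445), as when it was first seated. The pusher stands on the bench and there is no short weight in this run, so I'm handing in.

```bash
python3 -c "
from h import *
print(ctrl.hand_in())"
```

```text
the job is handed in; nothing more can be done
None
```

The job is handed in, with no verdict returned: by camera the plate is tight against both rails, the long weight lies along the rear and the medium along the middle, the pusher stands upright on the bench, and I found no short weight in this run.

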